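# Clear the jammed sample-pot guide and bring the urgent pot through to the bay

## Task

An oversized blue-lidded jar is jammed in the neck of the pot guide: nudge it straight back until it is pressed firmly, with about 8 N, against the sprung rear pad, and leave it parked there. Then slide the orange-lidded urgent pot through the cleared neck into the bay and press it in the same way against the sprung bay pad for half a second, then let go. Slide the pots along the bench without lifting or tipping them, never push one harder than 15 N into a pad or rail, and leave the white-lidded pot in the guide and everything else on the bench alone.

Things in the scene. Friction and masses are not known exactly. Their poses are not given: they have to be found in the camera images.
- guide: Fixed bottomless aluminium frame, rails 30 mm high, 8 thick; pots slide on the bench. Origin on the bench, mid-entry of the neck; x points out through the neck, z up. Neck and bay: channel 60 mm wide, x 0 to 130 mm. Hopper: taper rails from (0, +-30) to (-49, +-115) mm, side rails y = +-115 back to the rear rail at x = -225. A black sprung pad faces into each end of the centre line.
- bay_mid (a point): Fixed mark on the guide at its x = 97, y = 0, 19 mm up: middle of the range of the bay pad (flat upright rubber, 50 mm wide, 2 to 36 mm high). The pad's free face is set up to 9 mm either side of this along guide x, differently each time and unmeasured: find it by feel. It gives 1 mm per 3 N and bottoms rigidly at 4 mm (12 N); its block does not move.
- rear_mid (a point): Fixed mark on the guide at its x = -185, y = 0, 19 mm up: middle of the range of the rear pad (70 mm wide, else like the bay pad, facing the neck). Its free face is set up to 9 mm either side of this along guide x, unmeasured: find it by feel. Same spring: 1 mm per 3 N, bottoms rigidly at 4 mm (12 N).
- jar_center (a point): The blocking jar: upright straight cylinder, white with a blue lid, 70 mm diameter, 45 mm tall, about 250 g (175 to 350 g). This point is its centre, 22.5 mm above the bench. It starts on the guide's centre line lodged against both taper rails, its nose about 8 mm into the neck, and is too wide to pass.
- urgent_center (a point): The urgent pot: upright straight cylinder, white with an orange lid, 54 mm diameter, 45 mm tall, about 90 g. This point is its centre, 22.5 mm above the bench. It starts in the hopper on one side of the centre line (guide y about +80 or -80 mm, x about -92 mm), clear of the rails by 25 mm or more ahead and behind but only about 8 mm at the side rail.
- spare_center (a point): The white-lidded pot on the other side of the hopper, otherwise the same as the urgent pot; this point is its centre, 22.5 mm above the bench. Leave it alone.
- cup1: White-lidded sample pot on the right of the bench outside the guide, 54 mm diameter, 45 mm tall; origin under its centre. Leave alone.
- cup2: As cup1, next to it.
- cup3: As cup1, next to it.
- dish: White enamel dish with a blue rim, 110 x 205 x 42 mm, on the left of the bench; origin under its centre. Leave alone.
- pipette: Hand pipette lying on the left of the bench, about 260 mm long, 26 mm wide, 24 mm high; origin on its underside. Leave alone.
- slidebox: Green slide box, 85 x 110 x 32 mm, on the right of the bench; origin under its centre. Leave alone.
Mind the look-alikes: they are no part of the job. Leave any yellow look-alike of the part that bears urgent_center alone.

How it is judged:
By the outcome, as a careful person would: the job done as asked, in the order asked, and still so for the second after the job is handed in, with the robot touching nothing.
It also fails if it takes over 72 s, if anything falls off the work surface, if the arm or the gripper's body presses on something with over 40 N, if the wrist force passes 120 N, or if a joint passes its speed limit or range.

## Robot

A 6-joint arm with a two-finger parallel gripper is mounted at the origin on the work surface. World frame = base frame: x ahead of the robot, y to its left, z up, the work surface at z = 0. Lengths are in mm, angles in rad, forces in N, time in s.
With the tool pointing down it reaches from about 300 to 750 mm from the base axis. Payload 8.5 kg.
Tool frame: the origin (TCP) lies at the very end of the fingers, on their centre line; the grasp point (between the pads) lies manip.pinch_z behind it (manip.pinch_z is the distance from the TCP to the grasp point, in mm); x points along the fingers, y is the direction in which the jaws open and shut, and the axes are right-handed (so a half turn about x gives the same grasp; the last joint's range is limited). The gripper opens to 85 mm and grips with 20 to 120 N. Pads are 22 mm wide; open, the fingers measure 114 mm over their backs; the gripper's body (76 mm by 85 mm) begins 54 mm behind the grasp point. The pads swing forward as they close: fully open they stand 13 mm farther back than shut.
Start: joints at [-1.441, 0.381, 1.297, -0, 1.464, -0.215], TCP at [185.898, -517.612, 231.322] pointing down, gripper open.
Joint ranges: [-3.11, 3.11], [-0.89, 2.33], [0.22, 2.48], [-1.42, 4.56], [0.17, 2.85], [-2.88, 2.88]. Speed limits (rad/s): [2.39, 2.39, 3.14, 3.14, 3.14, 3.14].

## Interface

Orientations are given as a rotation vector (axis times angle).
In Python, from workcell import manip, vision gives the robot as it stands.
- The arm moves only by the tool send_rows, never from a script. Its argument "series" is one flat list of numbers, 5 for each row, row after row: the finger opening in m, from 0 to 0.0854, then the shift along the tool's x, y, z in m, then the turn about the tool's x in degrees. A call has 1 to 10 rows; each row is the pose to reach, as a shift and turn from the pose commanded when the call began, along the tool's axes at that moment; what a row does not reach only later rows make up. A row lasts 1/10 s, in which the tool goes at most 50 mm and 8.59 degrees, less where a joint would pass 70% of its speed; a pose out of reach is approached as far as the arm can. A call with a gripper value outside its range is refused whole. The fingers move at their own pace and stop on an object; "grip_force" is the grip in N (left out, the last holds). Time passes only in rows, so rows that repeat a pose let the fingers close. It gives the time, the measured TCP pose, the force and the opening at its end, in the units of the state.
- manip.sense(): the state, without advancing time (a new reading comes with each control period).
- vision.grab_frame(name): name is "side" or "top"; returns a dict with "pixels" (420x560x3 uint8, red, green, blue), "fov_y" (degrees; the focal length in pixels is half the picture's height over the tangent of half this angle, whatever the lens; pixels are square), "cx", "cy" (the principal point, pixels), "view" (4x4, takes a point from world to camera coordinates). Camera axes: x right, y up, looking along -z (the intrinsics and any distortion apply to the point x, -y, -z); pixel columns grow to the right and rows downward; lengths in mm; the calibration is good to about 2 mm. A picture is of the moment at which its call begins. There is no depth.
- manip.hand_in(): hands the job in, once; it reports no verdict.
The state is a dict: "time_s": time; "joint_pos": joint angles; "dq": joint speeds; "joint_efforts": joint torques, N m; "position": TCP position; "tool_rot": TCP orientation; "ft_force": force on the tool from outside, world axes, zero at the start; "torque": the same for the moment, N m; "finger_gap": opening from 0.0 (shut) to 1.0 (fully open).
Only numpy, scipy, OpenCV 4.12 (cv2) and the standard library are available. Lean on these libraries where they do the work, as an engineer would, in place of code of your own. Each camera call takes 0.05 s, during which the arm holds its last target.

## Working session

There is one attempt and no reset: what is moved stays moved. The work goes in short steps, Python scripts to look and compute and a tool call to move; the robot and the scene stay as the last step left them, time stands still between calls to the robot, and variables do not carry over. Pictures are saved under pics/ and viewed, and the job is handed in when it is done.

Besides the shell and the picture viewer there is one more tool, called after "Call:" in YAML: its name, and indented under it one key for each argument. send_rows: Moves the arm, as the interface text tells. Its arguments: {"type":"object","properties":{"series":{"type":"array","items":{"type":"number"}},"grip_force":{"type":"number"}},"required":["series"]}

```bash
ls; mkdir -p pics
python3 - <<'E'
from workcell import manip, vision
import cv2, numpy as np
s=manip.sense(); print(s, manip.pinch_z)
for n in("side","top"):
    f=vision.grab_frame(n); cv2.imwrite(f"pics/{n}0.png",f["pixels"][:,:,::-1])
    print(n,{k:v for k,v in f.items() if k!="pixels"})
E
```

```text
pics
{'time_s': 0.0, 'joint_pos': array([-1.44123927e+00,  3.81209130e-01,  1.29826807e+00, -1.46019796e-05,
        1.46358623e+00, -2.15284390e-01]), 'dq': array([ 8.04147584e-04,  4.55652210e-04,  9.87646894e-04, -6.35414886e-04,
        3.47737605e-05,  1.23196708e-04]), 'joint_efforts': array([-3.36984458e-04, -4.48461270e+01, -2.31278318e+01, -2.11920146e-04,
        4.80349670e-03,  3.48969472e-06]), 'position': array([ 185.88971807, -517.3233659 ,  230.70225839]), 'tool_rot': array([ 2.03473929,  0.35586066, -2.03463908]), 'ft_force': array([-0.68627165,  0.73156962, -0.84296791]), 'torque': array([0.0058405 , 0.00619352, 0.02590522]), 'finger_gap': 0.9984326529153786} 18.700000000000003
side {'fov_y': 46.239529669655866, 'cx': 284.52952047282236, 'cy': 208.2912850913977, 'view': array([[-9.83242336e-01, -1.81381933e-01,  1.83058284e-02,
         5.08283230e+02],
       [ 1.48831160e-01, -7.40666137e-01,  6.55181623e-01,
        -1.00664933e+02],
       [-1.05279602e-01,  6.46926787e-01,  7.55249587e-01,
        -1.46867059e+03],
       [ 0.00000000e+00,  0.00000000e+00,  0.00000000e+00,
         1.00000000e+00]])}
top {'fov_y': 55.700923627332955, 'cx': 271.9375080851487, 'cy': 210.09624582544058, 'view': array([[-1.73328048e-02, -9.99846270e-01,  2.64783467e-03,
         9.98564417e+00],
       [ 9.97573191e-01, -1.71146717e-02,  6.74893823e-02,
        -5.05067125e+02],
       [-6.74336903e-02,  3.81118917e-03,  9.97716479e-01,
        -1.04954813e+03],
       [ 0.00000000e+00,  0.00000000e+00,  0.00000000e+00,
         1.00000000e+00]])}
```

View pics/top0.png

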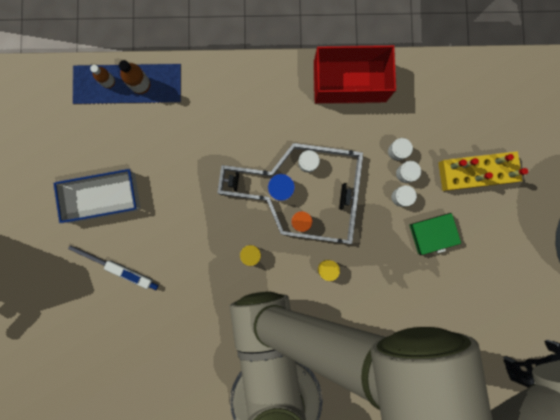

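View pics/side0.png

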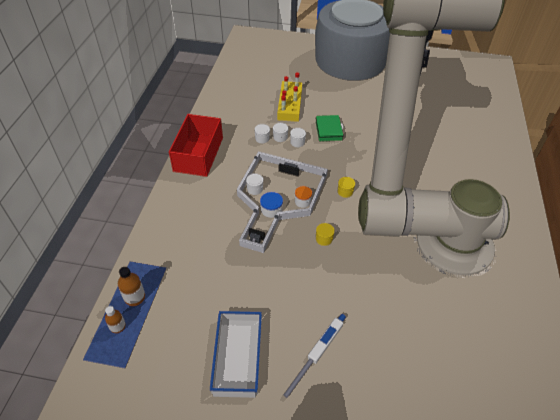

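The top view shows the blue jar at (282,187), orange pot (302,221), and spare white pot (309,160). The neck points left, towards world +y. Candidates for the urgent pot are the orange lid (302,221) and two yellow look-alikes, (250,255) and (329,270). I choose the orange one inside the guide and will check it in a close crop.

Run:
```python
import cv2
im=cv2.imread("pics/top0.png"); c=im[135:255,205:375]
cv2.imwrite("pics/topc.png",cv2.resize(c,None,fx=4.7,fy=4.7,interpolation=cv2.INTER_CUBIC))
im=cv2.imread("pics/side0.png"); c=im[145:260,225:365]
cv2.imwrite("pics/sidec.png",cv2.resize(c,None,fx=5,fy=5,interpolation=cv2.INTER_CUBIC))
```

```text
(no output)
```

View pics/topc.png

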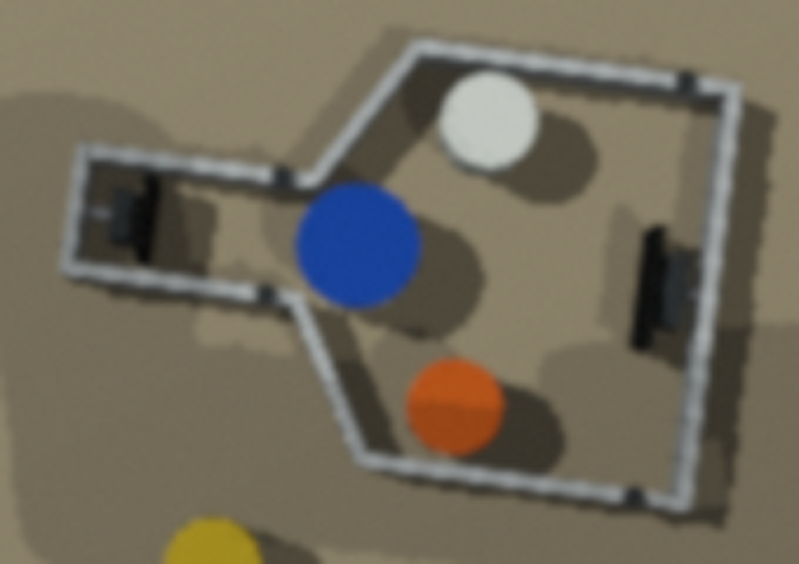

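View pics/sidec.png

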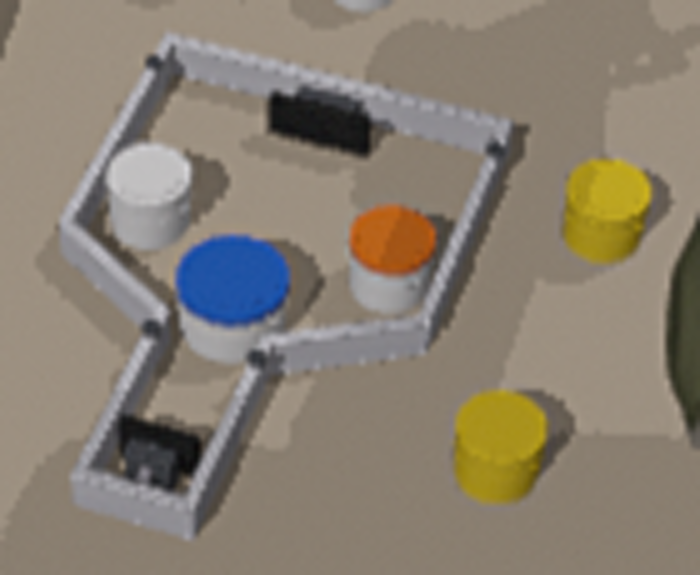

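```bash
cat > h.py <<'E'
import numpy as np, cv2, json
from scipy.optimize import least_squares
W,H=560,420
def proj(f,P):
    P=np.atleast_2d(P); c=P@f["view"][:3,:3].T+f["view"][:3,3]
    F=H/2/np.tan(np.radians(f["fov_y"])/2)
    return np.c_[f["cx"]+F*c[:,0]/-c[:,2], f["cy"]+F*(-c[:,1])/-c[:,2]]
def back(f,uv,z):
    F=H/2/np.tan(np.radians(f["fov_y"])/2)
    d=np.array([(uv[0]-f["cx"])/F,-(uv[1]-f["cy"])/F,-1]); R=f["view"][:3,:3]
    o=-R.T@f["view"][:3,3]; d=R.T@d; return o+d*(z-o[2])/d[2]
def blob(im,lo,hi,box):
    hsv=cv2.cvtColor(im,cv2.COLOR_RGB2HSV); m=cv2.inRange(hsv,lo,hi)
    mm=np.zeros_like(m); x0,y0,x1,y1=box; mm[y0:y1,x0:x1]=m[y0:y1,x0:x1]
    n,l,s,c=cv2.connectedComponentsWithStats(mm); i=1+np.argmax(s[1:,4]); return c[i],s[i]
def G(p,q):
    c,s=np.cos(p[2]),np.sin(p[2]); q=np.atleast_2d(q)
    return np.c_[p[0]+c*q[:,0]-s*q[:,1],p[1]+s*q[:,0]+c*q[:,1],q[:,2]]
E
cat > fit.py <<'E'
from h import *
from workcell import vision
ft=vision.grab_frame("top"); fs=vision.grab_frame("side")
un=lambda l,x0,y0,k:np.array([((u+.5)/k-.5+x0,(v+.5)/k-.5+y0) for u,v in l])
gt=[(134,-34),(134,34),(-229,-119),(-229,119),(-51.3,-119),(-51.3,119),(2,-34),(2,34)]
t=un([(83,152),(70,267),(733,90),(684,502),(419,47),(364,461),(306,182),(300,298)],205,135,4.7)
s=un([(84,470),(194,515),(171,43),(506,128),(70,222),(428,330),(160,318),(270,350)],225,145,5)
P=np.array([(a,b,30) for a,b in gt],float)
def r(p,which=(1,1)):
    g=G(p,P); out=[]
    if which[0]: out.append((proj(ft,g)-t).ravel())
    if which[1]: out.append((proj(fs,g)-s).ravel())
    return np.concatenate(out)
for w in((1,0),(0,1),(1,1)):
    o=least_squares(r,[500,100,np.pi/2],args=(w,),loss='soft_l1'); print(w,o.x.round(3)); print(r(o.x,w).reshape(-1,2).round(1).tolist())
p=o.x; json.dump(list(p),open("guide.json","w"))
c,sn=np.cos(p[2]),np.sin(p[2])
def tog(q): d=q[:2]-p[:2]; return np.array([c*d[0]+sn*d[1],-sn*d[0]+c*d[1]])
for f,n,bb in((ft,"t",(205,135,375,245)),(fs,"s",(225,145,335,260))):
    for nm,lo,hi in(("blue",(105,120,60),(130,255,255)),("orange",(3,150,60),(15,255,255))):
        cc,st=blob(f["pixels"],lo,hi,bb); w=back(f,cc,45); print(n,nm,cc.round(1),st[2:],w.round(1),tog(w).round(1))
w=back(ft,un([(489,121)],205,135,4.7)[0],45); print("spare",w,tog(w))
E
python3 fit.py
```

```text
(1, 0) [569.217   5.696   1.421]
[[-0.5, -0.3], [-1.3, 0.3], [-0.1, -0.4], [-0.2, 0.2], [1.0, 0.0], [1.1, 0.0], [1.1, -0.2], [-1.0, 0.3]]
(0, 1) [565.644  14.224   1.42 ]
[[-0.5, 2.2], [-0.4, -0.4], [-0.1, 0.1], [0.6, 0.2], [-0.2, 0.3], [0.3, -1.8], [0.8, 0.1], [-0.2, -0.5]]
(1, 1) [568.141   7.766   1.421]
[[-1.2, 0.1], [-2.1, 0.7], [-0.8, -0.0], [-1.0, 0.7], [0.2, 0.4], [0.3, 0.5], [0.3, 0.2], [-1.8, 0.7], [-0.8, 0.3], [-0.8, -2.3], [-0.5, -1.3], [0.0, -1.3], [-0.5, -1.2], [-0.2, -3.5], [0.5, -1.6], [-0.6, -2.2]]
t blue [280.8 186.6] [ 27  26 544] [564.6 -22.8  45. ] [-30.8  -1.1]
t orange [301.6 221.2] [ 21  21 339] [472.9 -75.5  45. ] [-96.5  81.7]
s blue [271.2 200.5] [ 23  18 320] [562.1 -15.4  45. ] [-23.8   2.5]
s orange [303.1 192.5] [ 17  14 184] [471.7 -67.5  45. ] [-88.8  84.2]
spare [633.02679623 -97.65626342  45.        ] [-94.54121425 -79.91238956]
```

Run:
```python
from h import *
from workcell import manip,vision
from scipy.spatial.transform import Rotation as R
s=manip.sense(); print(R.from_rotvec(s["tool_rot"]).as_matrix().round(4))
p=s["position"]
for n in("top","side"):
    f=vision.grab_frame(n); print(n,proj(f,p))
im=cv2.imread("pics/top0.png")[320:420,470:560]; cv2.imwrite("pics/g0.png",cv2.resize(im,None,fx=6,fy=6,interpolation=cv2.INTER_CUBIC))
im=cv2.imread("pics/side0.png")[0:90,370:480]; cv2.imwrite("pics/g1.png",cv2.resize(im,None,fx=6,fy=6,interpolation=cv2.INTER_CUBIC))
```

```text
[[-1.000e-04  3.380e-01 -9.411e-01]
 [ 8.000e-04 -9.411e-01 -3.380e-01]
 [-1.000e+00 -8.000e-04 -2.000e-04]]
top [[522.12675683 350.83420376]]
side [[410.91375803  70.57146142]]
```

View pics/g0.png

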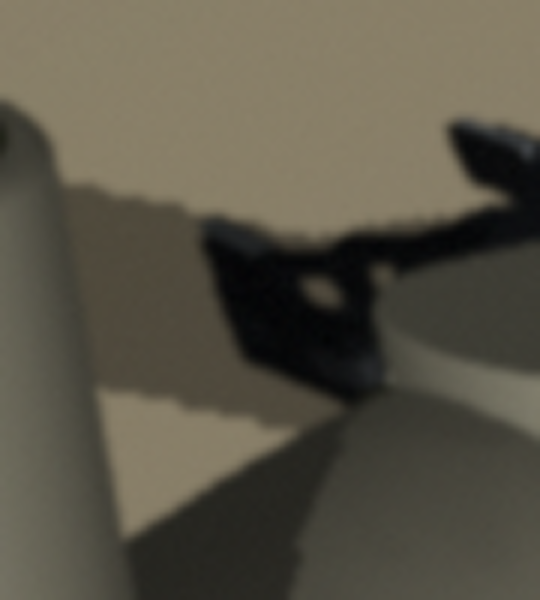

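View pics/g1.png

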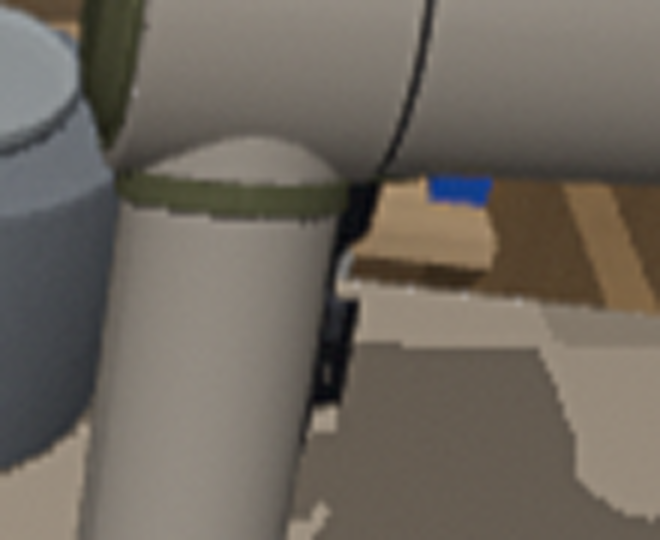

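```bash
cat >> h.py <<'E'
from scipy.spatial.transform import Rotation as Rot
GP=[569.2,5.7,1.421]
def tog(q,p=None):
    p=p or GP; c,s=np.cos(p[2]),np.sin(p[2]); d=np.array(q[:2])-p[:2]; return np.array([c*d[0]+s*d[1],-s*d[0]+c*d[1]])
def plan(gx,gy,z,yaw):
    """yaw: deg of tool y relative to guide x"""
    from workcell import manip
    s=manip.sense(); M=Rot.from_rotvec(s["tool_rot"]).as_matrix()
    t=G(GP,[gx,gy,z])[0]; d=M.T@(t-s["position"])/1000
    cur=np.degrees(np.arctan2(M[1,1],M[0,1]))-np.degrees(GP[2]); turn=-((yaw-cur+180)%360-180)
    print("world",t.round(1),"tool shift m",d.round(4),"turn",round(turn,2))
def st():
    from workcell import manip
    s=manip.sense(); c,sn=np.cos(GP[2]),np.sin(GP[2]); f=s["ft_force"]; M=Rot.from_rotvec(s["tool_rot"]).as_matrix()
    print("t",round(s["time_s"],2),"guide xy",tog(s["position"]).round(2),"z",s["position"][2].round(2),"yaw",round(np.degrees(np.arctan2(M[1,1],M[0,1])-GP[2]),2),"Fg",round(c*f[0]+sn*f[1],2),round(-sn*f[0]+c*f[1],2),"Fz",round(f[2],2),"gap",round(s["finger_gap"]*85,1),"tilt",M[2].round(4))
E
python3 -c "
from h import *
st();plan(32,0,150,-90)"
```

```text
t 0.3 guide xy [-574.59  300.95] z 231.13 yaw -151.66 Fg 0.24 -0.01 Fz 0.62 gap 85.2 tilt [-1.e+00 -4.e-04 -1.e-04]
world [574.   37.3 150. ] tool shift m [ 0.0813 -0.391  -0.5528] turn -61.66
```

Call:
send_rows:
  series: [0.014,0.02,-0.391,-0.553,-61.7,0.014,0.02,-0.391,-0.553,-61.7,0.014,0.02,-0.391,-0.553,-61.7,0.014,0.02,-0.391,-0.553,-61.7,0.014,0.02,-0.391,-0.553,-61.7,0.014,0.02,-0.391,-0.553,-61.7,0.014,0.02,-0.391,-0.553,-61.7,0.014,0.02,-0.391,-0.553,-61.7,0.014,0.02,-0.391,-0.553,-61.7,0.014,0.02,-0.391,-0.553,-61.7]
  grip_force: 20

```text
time_s: 1.3
position: [473.3, -106.2, 216.7]
tool_rot: [1.318, 1.134, -1.318]
ft_force: [0.8, -1.2, -0.3]
finger_gap: 0.164
```

```bash
python3 -c "
from h import *
st();plan(32,0,80,-90)"
```

```text
t 1.3 guide xy [-124.94   78.13] z 216.68 yaw -89.96 Fg -1.08 -1.0 Fz -0.32 gap 13.9 tilt [-1.e+00  5.e-04  2.e-04]
world [574.   37.3  80. ] tool shift m [ 0.1367  0.0782 -0.1569] turn 0.04
```

Call:
send_rows:
  series: [0.014,0.03,0.078,-0.157,0,0.014,0.08,0.078,-0.157,0,0.014,0.136,0.078,-0.157,0,0.014,0.136,0.078,-0.157,0,0.014,0.136,0.078,-0.157,0,0.014,0.136,0.078,-0.157,0]

```text
time_s: 1.9
position: [572.0, 37.5, 77.0]
tool_rot: [1.314, 1.141, -1.321]
ft_force: [0.2, -0.6, 1.1]
finger_gap: 0.165
```

Run:
```python
from h import *
from workcell import manip,vision
st();plan(32,0,14,-90)
p=manip.sense()["position"]
for n,(x0,y0,x1,y1) in (("top",(195,120,375,260)),("side",(215,130,365,260))):
    f=vision.grab_frame(n); u=proj(f,p)[0]; print(n,u,"crop",(u[0]-x0)*4.4,(u[1]-y0)*4.4)
    im=f["pixels"][y0:y1,x0:x1,::-1]; cv2.imwrite(f"pics/a_{n}.png",cv2.resize(im,None,fx=4.4,fy=4.4,interpolation=cv2.INTER_CUBIC))
```

```text
t 1.9 guide xy [31.9   2.02] z 77.02 yaw -89.81 Fg -0.57 -0.28 Fz 1.14 gap 14.0 tilt [-1.0e+00 -6.4e-03 -2.0e-04]
world [574.   37.3  14. ] tool shift m [ 0.063   0.0024 -0.0001] turn 0.19
top [257.28912369 182.555982  ] crop 274.07214423985897 275.24632081178873
side [264.29745263 205.87318447] crop 216.90879156201012 333.84201165827716
```

View pics/a_top.png

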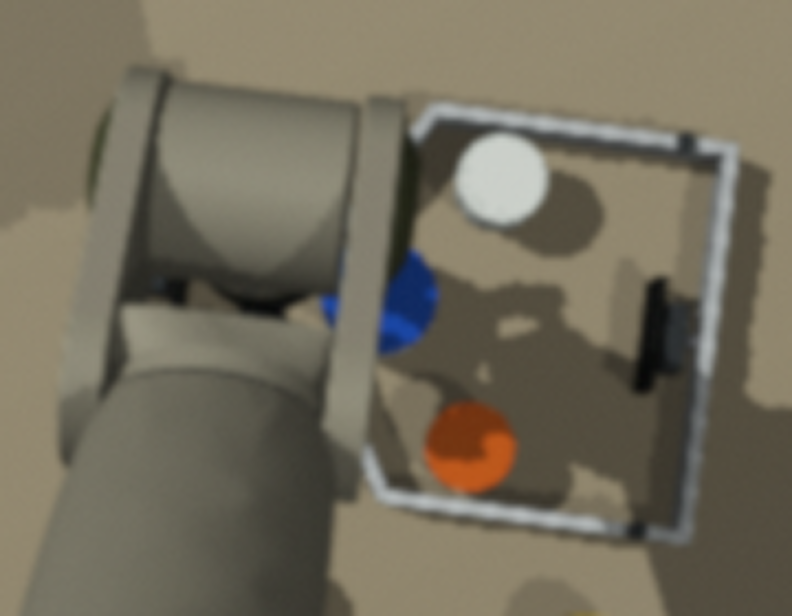

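View pics/a_side.png

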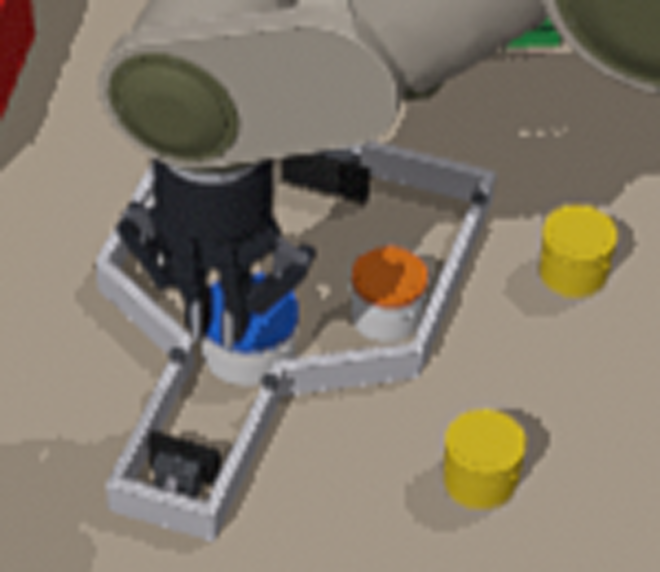

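Call:
send_rows:
  series: [0.014,0.033,0.001,0,0,0.014,0.033,0.001,0,0,0.014,0.033,0.001,0,0]

```text
time_s: 2.3
position: [574.1, 34.5, 49.1]
tool_rot: [1.319, 1.133, -1.318]
ft_force: [0.2, 0.1, 0.9]
finger_gap: 0.163
```

Run:
```python
from h import *
from workcell import manip,vision
st();
s=manip.sense(); M=Rot.from_rotvec(s["tool_rot"]).as_matrix()
f=vision.grab_frame("side"); x0,y0,x1,y1=225,160,300,255
k=7; im=f["pixels"][y0:y1,x0:x1,::-1]; im=cv2.resize(im,None,fx=k,fy=k,interpolation=cv2.INTER_CUBIC)
cv2.imwrite("pics/b_side.png",im)
for o in([0,0,0],[0,21,11],[0,-21,11],[0,21,-11],[0,-21,-11]):
    print(o,((proj(f,s["position"]+M@np.array(o,float))[0]-[x0,y0]+.5)*k).round(0))
```

```text
t 2.3 guide xy [29.23 -0.55] z 49.14 yaw -90.02 Fg 0.16 -0.21 Fz 0.85 gap 13.8 tilt [-1.0e+00  1.2e-03  1.0e-04]
[0, 0, 0] [276. 362.]
[0, 21, 11] [239. 331.]
[0, -21, 11] [331. 356.]
[0, 21, -11] [221. 367.]
[0, -21, -11] [313. 393.]
```

View pics/b_side.png

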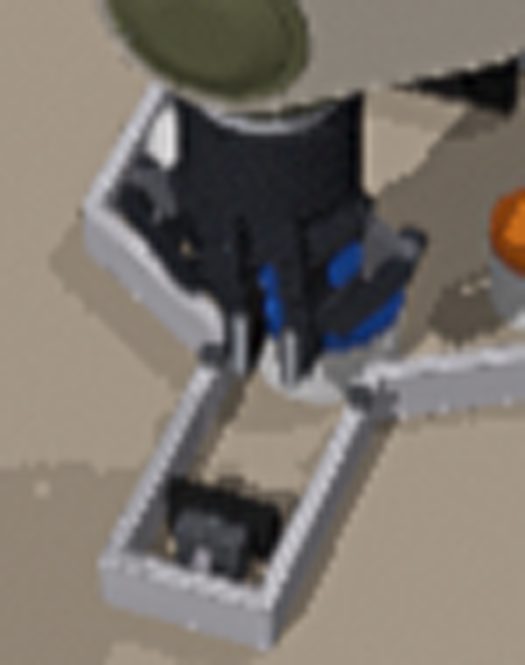

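```bash
sed -i 's/^GP=.*/GP=[566,8.5,1.4205]/' h.py; python3 -c "
from h import *
st();plan(31,0,15,-90)"
```

```text
t 2.35 guide xy [27.13 -4.45] z 49.52 yaw -89.98 Fg -0.62 -0.21 Fz -0.25 gap 13.9 tilt [-1.      0.0024  0.    ]
world [570.6  39.2  15. ] tool shift m [ 0.0345 -0.0045 -0.0039] turn 0.02
```

Call:
send_rows:
  series: [0.014,0,-0.0045,-0.004,0,0.014,0,-0.0045,-0.004,0,0.014,0,-0.0045,-0.004,0]

```text
time_s: 2.65
position: [570.1, 40.2, 48.3]
tool_rot: [1.318, 1.134, -1.317]
ft_force: [-0.0, -0.1, 0.8]
finger_gap: 0.167
```

```bash
python3 -c "
from h import *
st();plan(31,0,15,-90)"
```

```text
t 2.65 guide xy [31.92  0.66] z 48.32 yaw -89.91 Fg -0.12 0.01 Fz 0.77 gap 14.2 tilt [-1.     0.001 -0.   ]
world [570.6  39.2  15. ] tool shift m [0.0333 0.0006 0.0009] turn 0.09
```

Call:
send_rows:
  series: [0.014,0.012,0,0,0,0.014,0.023,0,0,0,0.014,0.033,0,0,0,0.014,0.033,0,0,0,0.014,0.033,0,0,0]

```text
time_s: 3.15
position: [570.0, 40.0, 14.1]
tool_rot: [1.318, 1.136, -1.319]
ft_force: [0.8, -0.5, 0.0]
finger_gap: 0.161
```

Run:
```python
from h import *
from workcell import manip,vision
for i in range(3): st()
f=vision.grab_frame("side"); x0,y0,x1,y1=225,160,300,255
k=7; im=f["pixels"][y0:y1,x0:x1,::-1]; im=cv2.resize(im,None,fx=k,fy=k,interpolation=cv2.INTER_CUBIC)
cv2.imwrite("pics/c_side.png",im)
st()
```

```text
t 3.15 guide xy [31.76  0.79] z 14.12 yaw -89.94 Fg -0.42 -0.86 Fz 0.02 gap 13.7 tilt [-1.e+00 -8.e-04 -0.e+00]
t 3.15 guide xy [31.76  0.79] z 14.12 yaw -89.94 Fg -0.42 -0.86 Fz 0.02 gap 13.7 tilt [-1.e+00 -8.e-04 -0.e+00]
t 3.15 guide xy [31.76  0.79] z 14.12 yaw -89.94 Fg -0.42 -0.86 Fz 0.02 gap 13.7 tilt [-1.e+00 -8.e-04 -0.e+00]
t 3.2 guide xy [31.77  0.59] z 14.55 yaw -89.93 Fg -0.13 -0.32 Fz 0.86 gap 14.0 tilt [-1.  0. -0.]
```

View pics/c_side.png

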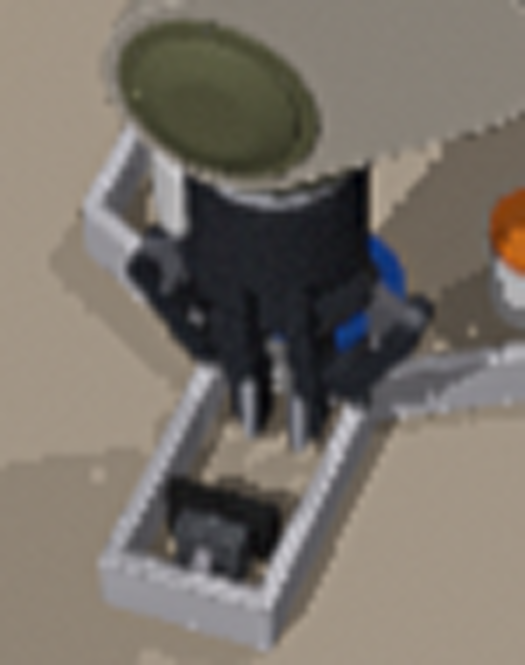

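Call:
send_rows:
  series: [0.014,0,0,0.004,0,0.014,0,0,0.008,0,0.014,0,0,0.012,0,0.014,0,0,0.015,0,0.014,0,0,0.018,0,0.014,0,0,0.021,0,0.014,0,0,0.024,0,0.014,0,0,0.027,0]

```text
time_s: 4.0
position: [566.1, 13.2, 14.6]
tool_rot: [1.318, 1.135, -1.318]
ft_force: [1.3, 2.4, 0.3]
finger_gap: 0.165
```

Run:
```python
from h import *
from workcell import manip,vision
st()
f=vision.grab_frame("side"); x0,y0,x1,y1=225,145,335,255
k=5; im=f["pixels"][y0:y1,x0:x1,::-1]; im=cv2.resize(im,None,fx=k,fy=k,interpolation=cv2.INTER_CUBIC)
cv2.imwrite("pics/d_side.png",im)
st()
```

```text
t 4.0 guide xy [4.66 0.65] z 14.64 yaw -89.93 Fg 2.58 -0.91 Fz 0.34 gap 14.0 tilt [-1.e+00  2.e-04 -2.e-04]
t 4.05 guide xy [4.27 0.59] z 14.66 yaw -89.94 Fg 0.59 -0.75 Fz 1.45 gap 13.8 tilt [-1.e+00  3.e-04  1.e-04]
```

View pics/d_side.png

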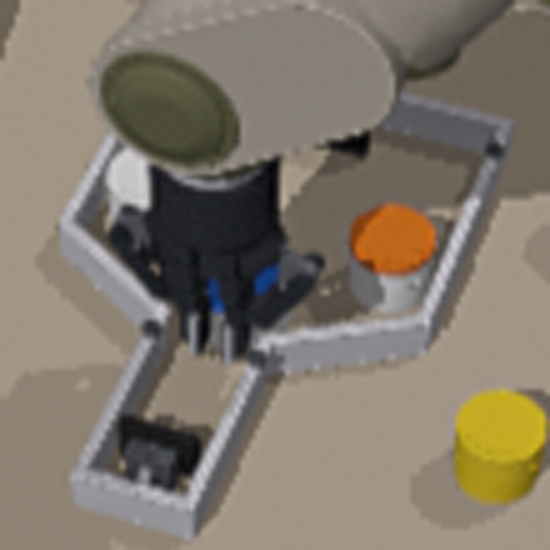

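Call:
send_rows:
  series: [0.014,0,0,0.005,0,0.014,0,0,0.012,0,0.014,0,0,0.02,0,0.014,0,0,0.028,0,0.014,0,0,0.036,0,0.014,0,0,0.044,0,0.014,0,0,0.052,0,0.014,0,0,0.06,0,0.014,0,0,0.066,0,0.014,0,0,0.07,0]

```text
time_s: 5.05
position: [555.5, -56.5, 14.6]
tool_rot: [1.318, 1.135, -1.318]
ft_force: [1.2, 2.0, 1.3]
finger_gap: 0.168
```

Run:
```python
from h import *
from workcell import manip,vision
st()
for n,(x0,y0,x1,y1) in (("top",(205,130,375,250)),("side",(225,145,335,255))):
    f=vision.grab_frame(n)
    k=4.7; im=f["pixels"][y0:y1,x0:x1,::-1]; im=cv2.resize(im,None,fx=k,fy=k,interpolation=cv2.INTER_CUBIC)
    cv2.imwrite(f"pics/e_{n}.png",im)
st()
```

```text
t 5.05 guide xy [-65.83   0.64] z 14.56 yaw -89.95 Fg 2.16 -0.89 Fz 1.28 gap 14.3 tilt [-1.e+00 -1.e-04 -0.e+00]
t 5.15 guide xy [-65.9    0.66] z 14.47 yaw -89.96 Fg -0.23 -0.6 Fz -0.42 gap 13.9 tilt [-1.e+00 -2.e-04  4.e-04]
```

View pics/e_side.png

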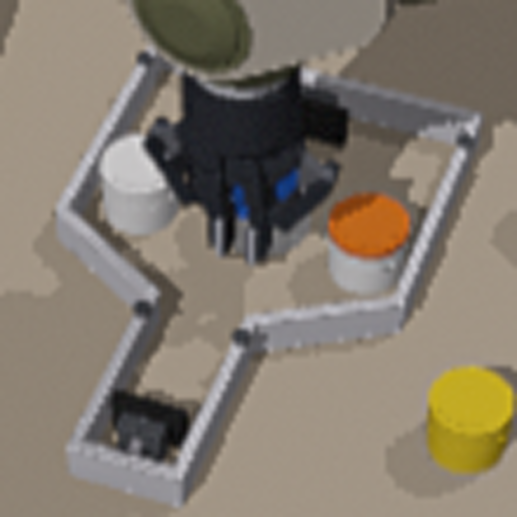

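View pics/e_top.png

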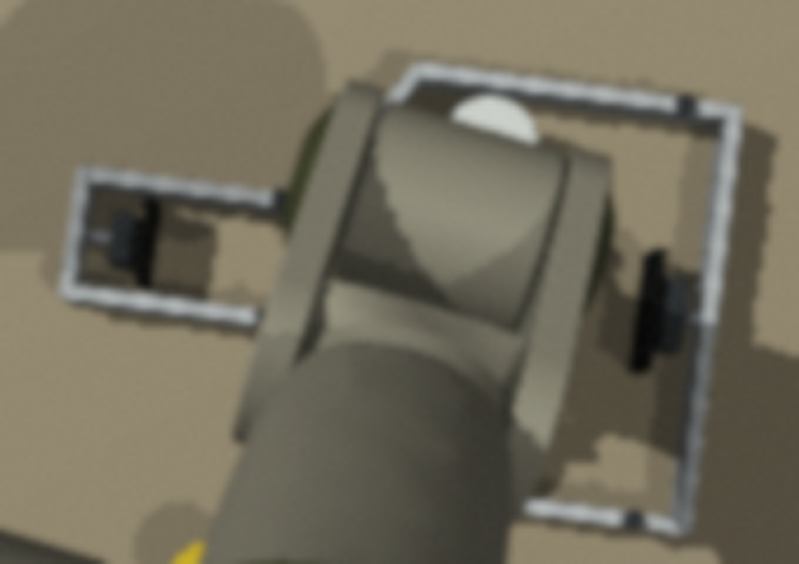

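Run:
```python
from h import *
from workcell import manip,vision
f=vision.grab_frame("top"); p=[569.2,5.7,1.421]
for u,v,z in((637,312,36),(157,245,36),(701,320,30),(712,320,30),(89,230,30),(648,252,36),(630,368,36)):
    w=back(f,((u+.5)/4.7-.5+205,(v+.5)/4.7-.5+130),z); print(u,v,tog(w,p).round(1))
```

```text
637 312 [-187.8    3. ]
157 245 [84.9  1.2]
701 320 [-225.2    2. ]
712 320 [-231.4    1.2]
89 230 [124.9  -2.9]
648 252 [-189.9  -31.5]
630 368 [-187.7   34.9]
```

Call:
send_rows:
  series: [0.014,0,0,0.006,0,0.014,0,0,0.012,0,0.014,0,0,0.018,0,0.014,0,0,0.023,0,0.014,0,0,0.027,0,0.014,0,0,0.03,0,0.014,0,0,0.03,0]

```text
time_s: 5.9
position: [551.1, -86.1, 14.6]
tool_rot: [1.318, 1.134, -1.319]
ft_force: [0.2, 0.9, -0.2]
finger_gap: 0.162
```

```bash
python3 -c "
from h import *
st()"
```

```text
t 5.9 guide xy [-95.73   0.52] z 14.58 yaw -89.95 Fg 0.88 -0.03 Fz -0.18 gap 13.8 tilt [-1.e+00  1.e-04  3.e-04]
```

Call:
send_rows:
  series: [0.014,0,0,0.001,0,0.014,0,0,0.002,0,0.014,0,0,0.003,0]

```text
time_s: 6.2
position: [550.7, -88.4, 14.6]
tool_rot: [1.318, 1.135, -1.318]
ft_force: [1.0, 1.8, 0.1]
finger_gap: 0.164
```

```bash
python3 -c "
from h import *
st()"
```

```text
t 6.2 guide xy [-98.05   0.58] z 14.63 yaw -89.92 Fg 1.97 -0.75 Fz 0.14 gap 14.0 tilt [-1.e+00  1.e-04 -2.e-04]
```

Call:
send_rows:
  series: [0.014,0,0,0.001,0,0.014,0,0,0.002,0,0.014,0,0,0.0025,0]

```text
time_s: 6.5
position: [550.4, -91.0, 14.6]
tool_rot: [1.318, 1.135, -1.318]
ft_force: [0.5, 1.4, 0.2]
finger_gap: 0.163
```

Call:
send_rows:
  series: [0.014,0,0,0.001,0,0.014,0,0,0.002,0]

```text
time_s: 6.7
position: [550.1, -93.0, 14.6]
tool_rot: [1.318, 1.135, -1.318]
ft_force: [0.8, 2.6, 1.1]
finger_gap: 0.165
```

```bash
python3 -c "
from h import *
st()"
```

```text
t 6.7 guide xy [-102.78    0.55] z 14.61 yaw -89.93 Fg 2.65 -0.36 Fz 1.15 gap 14.0 tilt [-1.e+00  1.e-04 -0.e+00]
```

Call:
send_rows:
  series: [0.014,0,0,0.0005,0,0.014,0,0,0.001,0,0.014,0,0,0.001,0]

```text
time_s: 7.0
position: [549.9, -94.1, 14.6]
tool_rot: [1.318, 1.135, -1.318]
ft_force: [0.7, 1.1, 2.0]
finger_gap: 0.162
```

Call:
send_rows:
  series: [0.014,0,0,0.0005,0,0.014,0,0,0.001,0,0.014,0,0,0.001,0]

```text
time_s: 7.3
position: [549.7, -95.0, 14.6]
tool_rot: [1.318, 1.135, -1.318]
ft_force: [1.4, 2.3, 0.9]
finger_gap: 0.163
```

Call:
send_rows:
  series: [0.014,0,0,0.001,0,0.014,0,0,0.002,0]

```text
time_s: 7.5
position: [549.5, -97.0, 14.6]
tool_rot: [1.318, 1.135, -1.318]
ft_force: [0.5, 2.2, 1.5]
finger_gap: 0.162
```

Call:
send_rows:
  series: [0.014,0,0,0.001,0,0.014,0,0,0.002,0]

```text
time_s: 7.7
position: [549.2, -99.0, 14.6]
tool_rot: [1.318, 1.135, -1.318]
ft_force: [0.8, 2.4, 1.9]
finger_gap: 0.168
```

Now at about guide x = -109, with friction only (~2 N). I'll continue.

Call:
send_rows:
  series: [0.014,0,0,0.001,0,0.014,0,0,0.002,0]

```text
time_s: 7.9
position: [548.9, -101.0, 14.6]
tool_rot: [1.318, 1.135, -1.318]
ft_force: [0.3, 1.7, 2.8]
finger_gap: 0.164
```

Call:
send_rows:
  series: [0.014,0,0,0.0005,0,0.014,0,0,0.001,0,0.014,0,0,0.001,0]

```text
time_s: 8.2
position: [548.7, -102.0, 14.6]
tool_rot: [1.318, 1.135, -1.318]
ft_force: [0.9, 1.1, 1.2]
finger_gap: 0.167
```

Call:
send_rows:
  series: [0.014,0,0,0.001,0,0.014,0,0,0.002,0]

```text
time_s: 8.4
position: [548.4, -103.9, 14.6]
tool_rot: [1.318, 1.135, -1.318]
ft_force: [0.9, 1.5, 1.6]
finger_gap: 0.164
```

Run:
```python
from h import *
from workcell import manip,vision
st()
for n,(x0,y0,x1,y1) in (("side",(235,135,335,235)),):
    f=vision.grab_frame(n)
    k=5.5; im=f["pixels"][y0:y1,x0:x1,::-1]; im=cv2.resize(im,None,fx=k,fy=k,interpolation=cv2.INTER_CUBIC)
    cv2.imwrite(f"pics/f_{n}.png",im)
st()
```

```text
t 8.4 guide xy [-113.76    0.58] z 14.56 yaw -89.93 Fg 1.61 -0.62 Fz 1.62 gap 14.0 tilt [-1.e+00 -0.e+00 -1.e-04]
t 8.45 guide xy [-113.91    0.57] z 14.55 yaw -89.94 Fg 2.57 -0.41 Fz 2.28 gap 14.0 tilt [-1. -0.  0.]
```

View pics/f_side.png

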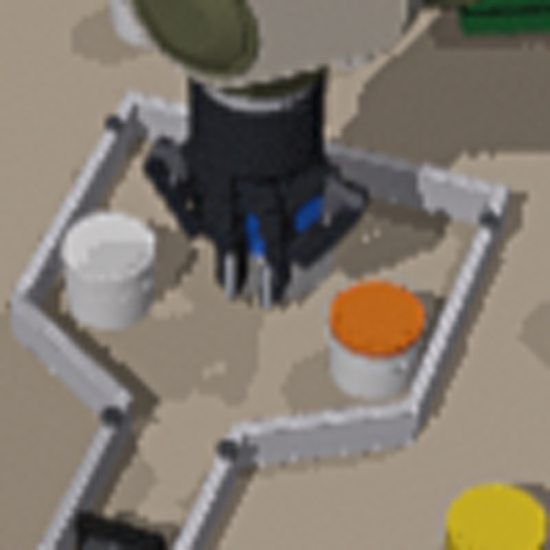

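Call:
send_rows:
  series: [0.014,0,0,0.001,0,0.014,0,0,0.002,0]

```text
time_s: 8.65
position: [548.1, -105.5, 14.6]
tool_rot: [1.319, 1.135, -1.318]
ft_force: [2.2, 5.8, 2.7]
finger_gap: 0.166
```

Call:
send_rows:
  series: [0.014,0,0,0.001,0,0.014,0,0,0.002,0]

```text
time_s: 8.85
position: [547.8, -106.9, 14.6]
tool_rot: [1.32, 1.136, -1.318]
ft_force: [1.8, 10.5, 3.0]
finger_gap: 0.166
```

Call:
send_rows:
  series: [0.014,0,0,0,0,0.014,0,0,0,0]

```text
time_s: 9.05
position: [547.8, -106.9, 14.6]
tool_rot: [1.319, 1.136, -1.318]
ft_force: [1.0, 8.1, 2.1]
finger_gap: 0.166
```

```bash
python3 -c "
from h import *
st()"
```

```text
t 9.05 guide xy [-116.79    0.74] z 14.56 yaw -89.93 Fg 8.13 0.23 Fz 2.07 gap 14.1 tilt [-1.0e+00 -3.0e-04 -1.5e-03]
```

Call:
send_rows:
  series: [0.014,0,0,0,0,0.014,0,0,0,0]

```text
time_s: 9.25
position: [547.8, -106.9, 14.6]
tool_rot: [1.319, 1.136, -1.318]
ft_force: [0.7, 8.4, 2.6]
finger_gap: 0.164
```

Call:
send_rows:
  series: [0.014,0,0,0,0,0.014,0,0,0,0]

```text
time_s: 9.45
position: [547.8, -106.9, 14.6]
tool_rot: [1.319, 1.136, -1.318]
ft_force: [1.1, 7.3, 3.3]
finger_gap: 0.163
```

Call:
send_rows:
  series: [0.014,0,0,0,0,0.014,0,0,0,0]

```text
time_s: 9.65
position: [547.8, -106.9, 14.6]
tool_rot: [1.319, 1.136, -1.318]
ft_force: [0.9, 8.3, 3.0]
finger_gap: 0.166
```

Call:
send_rows:
  series: [0.014,0,0,0.0003,0,0.014,0,0,0.0003,0,0.014,0,0,0.0003,0]

```text
time_s: 9.95
position: [547.7, -106.9, 14.6]
tool_rot: [1.319, 1.137, -1.318]
ft_force: [1.9, 8.9, 2.7]
finger_gap: 0.166
```

Call:
send_rows:
  series: [0.014,0,0,0,0,0.014,0,0,0,0,0.014,0,0,0,0]

```text
time_s: 10.25
position: [547.8, -107.0, 14.6]
tool_rot: [1.32, 1.136, -1.317]
ft_force: [2.4, 9.0, 3.3]
finger_gap: 0.166
```

Call:
send_rows:
  series: [0.014,0,0,-0.0007,0,0.014,0,0,-0.0014,0,0.014,0,0,-0.0021,0,0.014,0,0,-0.003,0,0.014,0,0,-0.004,0,0.014,0,0,-0.006,0,0.014,0,0,-0.012,0,0.014,0,0,-0.02,0,0.014,0,0,-0.03,0,0.014,0,0,-0.03,0]

```text
time_s: 11.25
position: [552.3, -77.0, 14.6]
tool_rot: [1.317, 1.136, -1.317]
ft_force: [0.9, 0.7, -0.8]
finger_gap: 0.162
```

```bash
python3 -c "
from h import *
st();plan(-92,80,95,0)"
```

```text
t 11.25 guide xy [-86.57   0.78] z 14.57 yaw -89.84 Fg 0.82 -0.78 Fz -0.76 gap 13.7 tilt [-1.e+00 -2.e-04 -2.e-04]
world [473.1 -70.5  95. ] tool shift m [-0.0804 -0.0793  0.0052] turn -89.84
```

Call:
send_rows:
  series: [0.014,-0.03,0,0,0,0.014,-0.07,0,0,0,0.014,-0.11,0,0,0,0.014,-0.14,0,0,0,0.014,-0.14,0,0,0]

```text
time_s: 11.75
position: [553.9, -78.8, 158.8]
tool_rot: [1.32, 1.128, -1.313]
ft_force: [0.2, -0.0, 0.6]
finger_gap: 0.161
```

Run:
```python
from h import *
from workcell import manip,vision
st(); print(manip.sense()["joint_pos"].round(2))
for n,(x0,y0,x1,y1) in (("top",(205,130,375,250)),("side",(225,135,335,260))):
    f=vision.grab_frame(n)
    k=4.7; im=f["pixels"][y0:y1,x0:x1,::-1]; im=cv2.resize(im,None,fx=k,fy=k,interpolation=cv2.INTER_CUBIC)
    cv2.imwrite(f"pics/h_{n}.png",im)
```

```text
t 11.75 guide xy [-88.17  -1.09] z 158.79 yaw -89.91 Fg -0.0 -0.19 Fz 0.63 gap 13.7 tilt [-1.      0.0081  0.0017]
[-0.35  0.46  1.4  -0.    1.28 -0.2 ]
```

View pics/h_side.png

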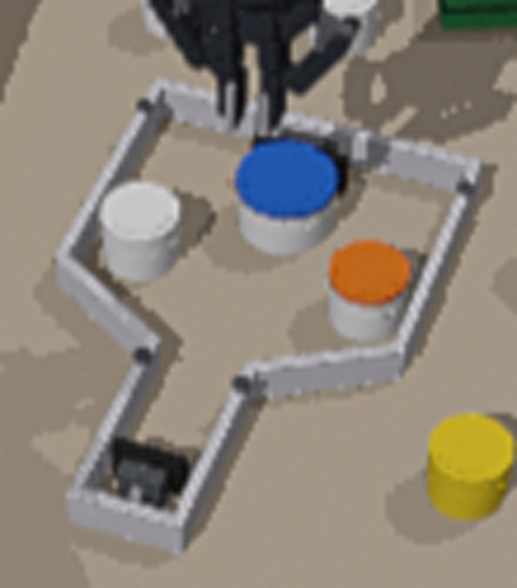

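View pics/h_top.png

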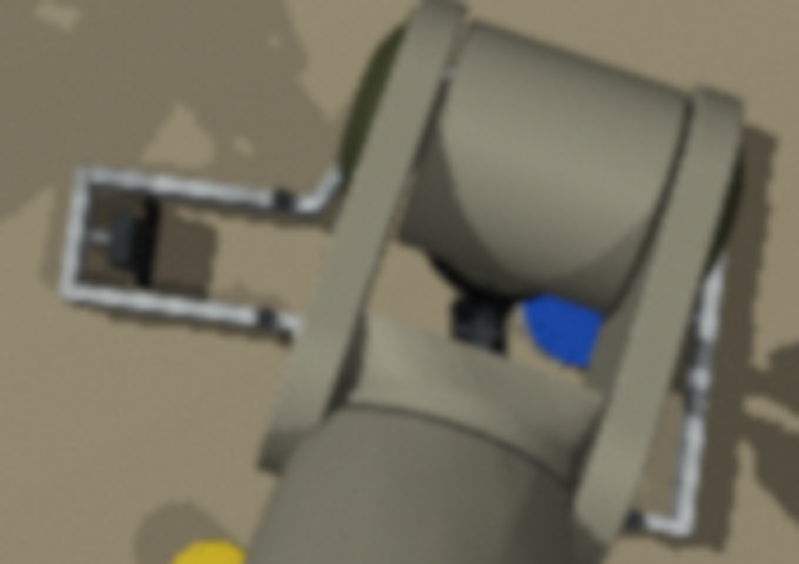

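```bash
python3 -c "
from h import *
st();plan(-92,80,90,0)"
```

```text
t 11.85 guide xy [-87.95   0.71] z 154.61 yaw -89.92 Fg -0.41 0.26 Fz -0.48 gap 13.9 tilt [-1.e+00  5.e-04  2.e-04]
world [473.1 -70.5  90. ] tool shift m [ 0.0646 -0.0793  0.0039] turn -89.92
```

Call:
send_rows:
  series: [0.068,0,-0.03,0.004,-8.5,0.068,0,-0.06,0.004,-17,0.068,0,-0.079,0.004,-25.5,0.068,0,-0.079,0.004,-34,0.068,0,-0.079,0.004,-42.5,0.068,0,-0.079,0.004,-51,0.068,0,-0.079,0.004,-59.5,0.068,0.02,-0.079,0.004,-68,0.068,0.04,-0.079,0.004,-76.5,0.068,0.06,-0.079,0.004,-85]

```text
time_s: 12.85
position: [472.7, -70.4, 92.6]
tool_rot: [0.181, 1.566, -0.18]
ft_force: [0.7, 0.2, 0.7]
finger_gap: 0.793
```

Call:
send_rows:
  series: [0.068,0.005,0,0,-5,0.068,0.005,0,0,-5,0.068,0.005,0,0,-5]

```text
time_s: 13.15
position: [473.2, -70.5, 89.0]
tool_rot: [0.119, 1.569, -0.119]
ft_force: [-0.5, -0.6, 0.3]
finger_gap: 0.796
```

Run:
```python
from h import *
from workcell import manip,vision
st(); plan(-92,80,8,0)
s=manip.sense(); M=Rot.from_rotvec(s["tool_rot"]).as_matrix(); print(s["joint_pos"].round(2))
for n,(x0,y0,x1,y1) in (("side",(245,125,345,235)),):
    f=vision.grab_frame(n)
    k=5.5; im=f["pixels"][y0:y1,x0:x1,::-1]; im=cv2.resize(im,None,fx=k,fy=k,interpolation=cv2.INTER_CUBIC)
    cv2.imwrite(f"pics/i_{n}.png",im)
    for z in (0,):
        for o in([0,0,0],[-7,34,0],[-7,-34,0]):
            print(o,((proj(f,s["position"]+M@np.array(o,float))[0]-[x0,y0]+.5)*k).round(0))
    w=s["position"].copy(); w[2]=45; print("below at z45",((proj(f,w)[0]-[x0,y0]+.5)*k).round(0))
    cc,stt=blob(f["pixels"],(3,150,60),(15,255,255),(225,135,335,260)); print(cc,back(f,cc,45),tog(back(f,cc,45)))
```

```text
t 13.15 guide xy [-92.05  79.88] z 89.02 yaw -0.08 Fg -0.66 0.42 Fz 0.34 gap 67.6 tilt [-1.0e+00  3.0e-04 -1.4e-03]
world [473.1 -70.5   8. ] tool shift m [ 0.081  0.    -0.   ] turn -0.08
[-0.4   0.42  1.7  -0.    1.01 -1.82]
[0, 0, 0] [324. 316.]
[-7, 34, 0] [305. 349.]
[-7, -34, 0] [343. 266.]
below at z45 [320. 370.]
[303.44303797 193.24050633] [470.03960717 -64.69909346  45.        ] [-86.74215952  83.9184249 ]
```

View pics/i_side.png

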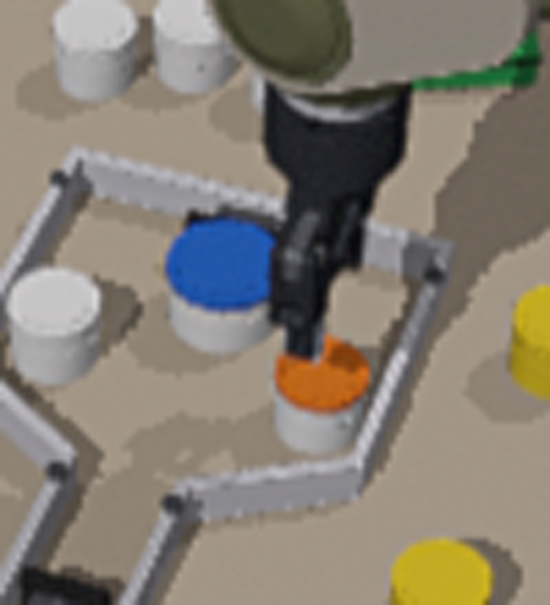

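Call:
send_rows:
  series: [0.07,0.02,-0.001,0,0,0.07,0.036,0.001,0,0,0.07,0.042,0.001,0,0,0.07,0.048,0.001,0,0,0.07,0.052,0.001,0,0]

```text
time_s: 13.7
position: [473.9, -69.8, 37.6]
tool_rot: [0.117, 1.567, -0.118]
ft_force: [-0.9, -0.1, 0.1]
finger_gap: 0.825
```

Run:
```python
from h import *
from workcell import manip,vision
st(); plan(-92,80,8,0)
for n,(x0,y0,x1,y1) in (("side",(265,155,345,235)),):
    f=vision.grab_frame(n)
    k=7; im=f["pixels"][y0:y1,x0:x1,::-1]; im=cv2.resize(im,None,fx=k,fy=k,interpolation=cv2.INTER_CUBIC)
    cv2.imwrite(f"pics/j_{n}.png",im)
```

```text
t 13.7 guide xy [-91.21  79.34] z 37.63 yaw 0.04 Fg -0.2 0.93 Fz 0.13 gap 70.1 tilt [-1.e+00 -2.e-04  7.e-04]
world [473.1 -70.5   8. ] tool shift m [ 0.0296 -0.0008 -0.0007] turn 0.04
```

View pics/j_side.png

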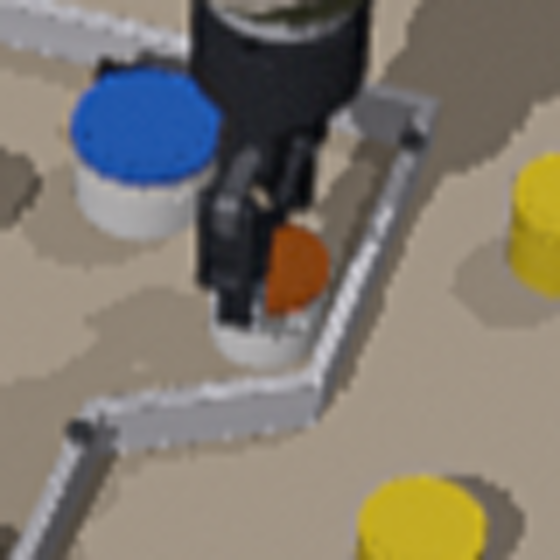

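Call:
send_rows:
  series: [0.07,0.01,0,-0.0005,0,0.07,0.02,0,-0.0005,0,0.07,0.028,0,-0.0005,0,0.07,0.028,0,-0.0005,0]

```text
time_s: 14.15
position: [472.6, -69.4, 8.4]
tool_rot: [0.118, 1.57, -0.117]
ft_force: [0.6, 0.2, -0.5]
finger_gap: 0.82
```

Call:
send_rows:
  series: [0.05,0,0,0,0,0.05,0,0,0,0,0.05,0,0,0,0,0.05,0,0,0,0,0.05,0,0,0,0]
  grip_force: 20

```text
time_s: 14.65
position: [473.2, -69.6, 9.7]
tool_rot: [0.117, 1.567, -0.117]
ft_force: [-0.6, -0.6, 0.2]
finger_gap: 0.626
```

```bash
python3 -c "
from h import *
st();plan(-50,0,8,0)"
```

```text
t 14.65 guide xy [-91.14  80.05] z 9.67 yaw 0.07 Fg -0.64 0.5 Fz 0.2 gap 53.2 tilt [-1.e+00 -0.e+00  2.e-04]
world [558.5 -40.9   8. ] tool shift m [0.0017 0.041  0.0801] turn 0.07
```

Call:
send_rows:
  series: [0.05,0,0.001,0.004,0,0.05,0,0.004,0.011,0,0.05,0,0.007,0.018,0,0.05,0,0.01,0.026,0,0.05,0,0.013,0.034,0,0.05,0,0.017,0.042,0,0.05,0,0.021,0.05,0,0.05,0,0.026,0.057,0,0.05,0,0.03,0.062,0,0.05,0,0.03,0.062,0]

```text
time_s: 15.65
position: [540.1, -48.7, 9.7]
tool_rot: [0.117, 1.566, -0.117]
ft_force: [1.5, 1.6, 3.1]
finger_gap: 0.627
```

Run:
```python
from h import *
from workcell import manip,vision
st(); plan(-45,0,9,0)
for n,(x0,y0,x1,y1) in (("side",(225,145,345,260)),):
    f=vision.grab_frame(n)
    k=5; im=f["pixels"][y0:y1,x0:x1,::-1]; im=cv2.resize(im,None,fx=k,fy=k,interpolation=cv2.INTER_CUBIC)
    cv2.imwrite(f"pics/k_{n}.png",im)
```

```text
t 15.65 guide xy [-60.42  17.05] z 9.65 yaw 0.09 Fg 1.78 -1.21 Fz 3.12 gap 53.3 tilt [-1.0e+00  3.0e-04  1.8e-03]
world [559.3 -36.    9. ] tool shift m [0.0007 0.0154 0.0171] turn 0.09
```

View pics/k_side.png

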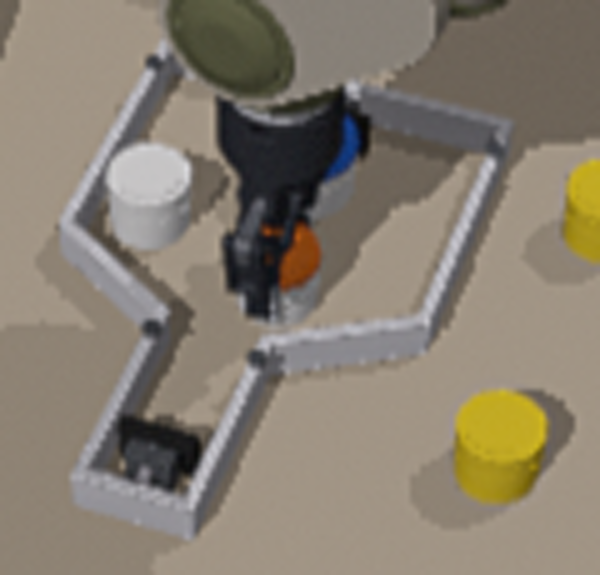

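Call:
send_rows:
  series: [0.05,0,0.003,0.005,0,0.05,0,0.008,0.011,0,0.05,0,0.013,0.015,0,0.05,0,0.018,0.0165,0,0.05,0,0.023,0.0165,0,0.05,0,0.027,0.0165,0,0.05,0,0.027,0.0165,0]

```text
time_s: 16.4
position: [559.4, -24.1, 9.7]
tool_rot: [0.117, 1.567, -0.116]
ft_force: [0.8, 2.0, 4.8]
finger_gap: 0.628
```

Call:
send_rows:
  series: [0.056,0,0,0,0,0.06,0,0,0,0,0.066,0,0,0,0,0.066,0,0,0,0]

```text
time_s: 16.8
position: [559.0, -25.0, 9.3]
tool_rot: [0.117, 1.568, -0.117]
ft_force: [0.3, -0.3, 0.0]
finger_gap: 0.775
```

```bash
python3 -c "
from h import *
st()"
```

```text
t 16.8 guide xy [-34.12   1.87] z 9.34 yaw 0.05 Fg -0.28 -0.3 Fz 0.0 gap 65.9 tilt [-1.e+00  1.e-04 -6.e-04]
```

Call:
send_rows:
  series: [0.066,-0.015,0,0,0,0.066,-0.035,0,0,0,0.066,-0.065,0,0,0,0.066,-0.1,0,0,0,0.066,-0.1,0,0,0]

```text
time_s: 17.3
position: [561.1, -25.4, 113.7]
tool_rot: [0.116, 1.56, -0.118]
ft_force: [0.1, 0.9, -1.1]
finger_gap: 0.771
```

Run:
```python
from h import *
from workcell import manip,vision
st(); plan(-85,0,110,-90)
for n,(x0,y0,x1,y1) in (("side",(225,145,325,255)),("top",(205,130,375,250))):
    f=vision.grab_frame(n)
    k=5.4 if n=="side" else 4.7; im=f["pixels"][y0:y1,x0:x1,::-1]; im=cv2.resize(im,None,fx=k,fy=k,interpolation=cv2.INTER_CUBIC)
    cv2.imwrite(f"pics/l_{n}.png",im)
    if n=="side":
        for nm,lo,hi in(("blue",(105,120,60),(130,255,255)),("orange",(3,150,60),(15,255,255))):
            cc,stt=blob(f["pixels"],lo,hi,(225,135,335,260)); print(nm,cc,stt,back(f,cc,45),tog(back(f,cc,45)), tog(back(f,cc,45),[565.6,14.2,1.42]))
```

```text
t 17.3 guide xy [-34.2   -0.26] z 113.71 yaw 0.07 Fg 0.93 0.01 Fz -1.09 gap 65.6 tilt [-1.0e+00 -8.0e-04  7.9e-03]
world [553.3 -75.5 110. ] tool shift m [ 0.0038 -0.0508 -0.0003] turn 90.07
blue [286.46303502 172.65758755] [275 164  22  17 257] [ 537.82166072 -142.94599503   45.        ] [-153.95788122    5.18449862] [-159.53567908    3.85577315]
orange [272.55555556 200.23280423] [264 194  18  14 189] [558.21192728 -17.21800615  45.        ] [-26.59419758   3.84948984] [-32.17134386   2.58444638]
```

View pics/l_side.png

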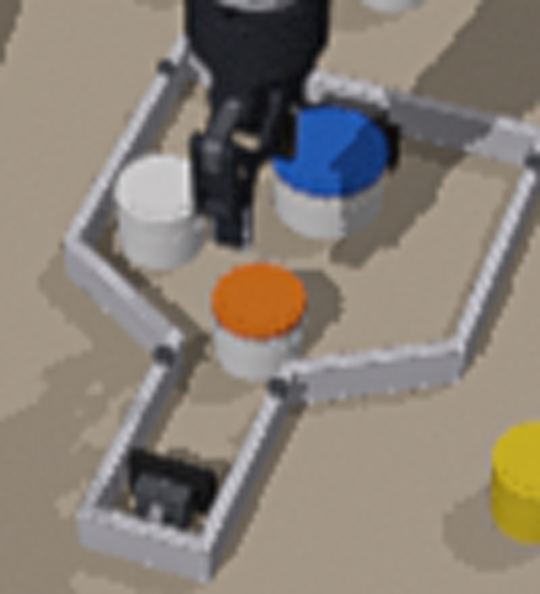

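View pics/l_top.png

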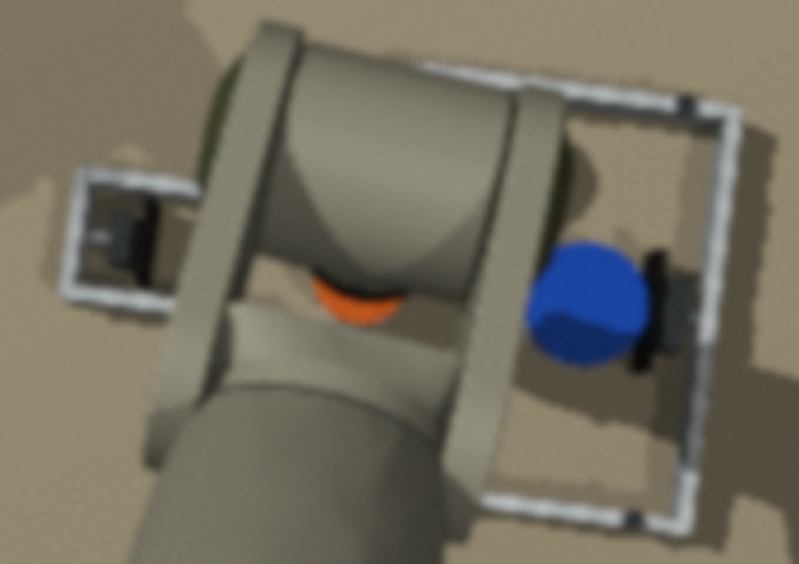

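Call:
send_rows:
  series: [0.0,0,-0.02,0,8.5,0.0,0,-0.04,0,17,0.0,0,-0.051,0,25.5,0.0,0,-0.051,0,34,0.0,0,-0.051,0,42.5,0.0,0,-0.051,0,51,0.0,0,-0.051,0,59.5,0.0,0,-0.051,0,68,0.0,0,-0.051,0,76.5,0.0,0,-0.051,0,85]

```text
time_s: 18.4
position: [551.0, -75.2, 108.0]
tool_rot: [1.259, 1.179, -1.261]
ft_force: [0.3, -0.2, 0.1]
finger_gap: 0.002
```

Call:
send_rows:
  series: [0.0,0,0,0,5,0.0,0,0,0,5,0.0,0,0,0,5]

```text
time_s: 18.7
position: [551.3, -75.2, 108.6]
tool_rot: [1.316, 1.138, -1.318]
ft_force: [-0.0, 0.2, 0.4]
finger_gap: -0.001
```

```bash
python3 -c "
from h import *
st();plan(-85,0.7,15,-90)"
```

```text
t 18.7 guide xy [-84.98   2.03] z 108.61 yaw -89.79 Fg 0.23 0.04 Fz 0.41 gap -0.0 tilt [-1.0e+00 -1.8e-03 -4.0e-04]
world [552.6 -75.4  15. ] tool shift m [0.0936 0.0015 0.0001] turn 0.21
```

Call:
send_rows:
  series: [0.0,0.02,0.0015,0,0.2,0.0,0.045,0.0015,0,0.2,0.0,0.07,0.0015,0,0.2,0.0,0.085,0.0015,0,0.2,0.0,0.093,0.0015,0,0.2,0.0,0.093,0.0015,0,0.2]

```text
time_s: 19.3
position: [552.7, -75.4, 15.6]
tool_rot: [1.319, 1.136, -1.321]
ft_force: [0.3, 0.3, 0.5]
finger_gap: 0.001
```

Run:
```python
from h import *
from workcell import manip,vision
st()
for n,(x0,y0,x1,y1) in (("side",(225,145,325,255)),):
    f=vision.grab_frame(n)
    k=5.4; im=f["pixels"][y0:y1,x0:x1,::-1]; im=cv2.resize(im,None,fx=k,fy=k,interpolation=cv2.INTER_CUBIC)
    cv2.imwrite(f"pics/m_{n}.png",im)
st()
```

```text
t 19.3 guide xy [-84.96   0.6 ] z 15.63 yaw -90.07 Fg 0.33 -0.21 Fz 0.52 gap 0.0 tilt [-1.e+00 -2.e-03 -4.e-04]
t 19.35 guide xy [-85.05   0.1 ] z 16.52 yaw -90.09 Fg 0.24 0.02 Fz -0.39 gap -0.4 tilt [-1.e+00 -4.e-04 -1.e-04]
```

View pics/m_side.png

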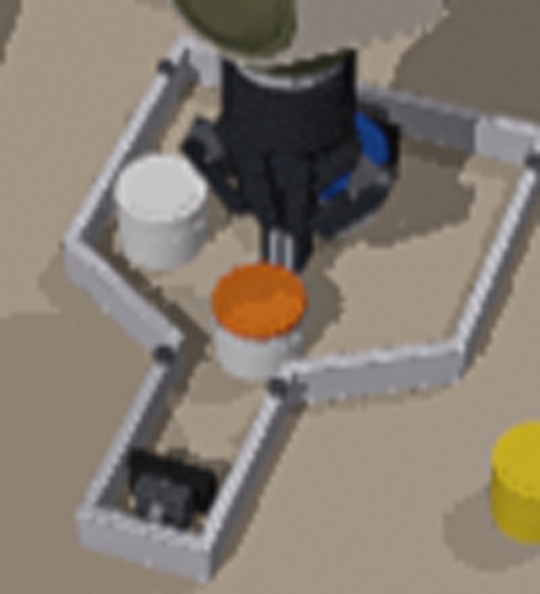

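Call:
send_rows:
  series: [0.0,0,0,-0.005,0,0.0,0,0,-0.009,0,0.0,0,0,-0.012,0,0.0,0,0,-0.015,0,0.0,0,0,-0.018,0,0.0,0,0,-0.022,0,0.0,0,0,-0.026,0,0.0,0,0,-0.03,0,0.0,0,0,-0.033,0]

```text
time_s: 20.25
position: [558.2, -42.6, 16.5]
tool_rot: [1.321, 1.133, -1.321]
ft_force: [0.1, -0.9, -0.1]
finger_gap: 0.0
```

Call:
send_rows:
  series: [0.0,0,0,-0.003,0,0.0,0,0,-0.006,0,0.0,0,0,-0.009,0]

```text
time_s: 20.55
position: [559.6, -33.8, 16.5]
tool_rot: [1.321, 1.133, -1.321]
ft_force: [-0.9, -0.8, 0.5]
finger_gap: 0.001
```

Run:
```python
from h import *
from workcell import manip,vision
st()
for n,(x0,y0,x1,y1) in (("side",(225,145,325,255)),):
    f=vision.grab_frame(n)
    k=5.4; im=f["pixels"][y0:y1,x0:x1,::-1]; im=cv2.resize(im,None,fx=k,fy=k,interpolation=cv2.INTER_CUBIC)
    cv2.imwrite(f"pics/n_{n}.png",im)
st()
```

```text
t 20.55 guide xy [-4.282e+01  2.000e-02] z 16.54 yaw -90.14 Fg -0.95 0.79 Fz 0.46 gap 0.1 tilt [-1.e+00 -1.e-04 -1.e-04]
t 20.6 guide xy [-42.37   0.17] z 16.52 yaw -90.12 Fg 0.18 -0.23 Fz 1.16 gap 0.1 tilt [-1.e+00 -4.e-04 -3.e-04]
```

View pics/n_side.png

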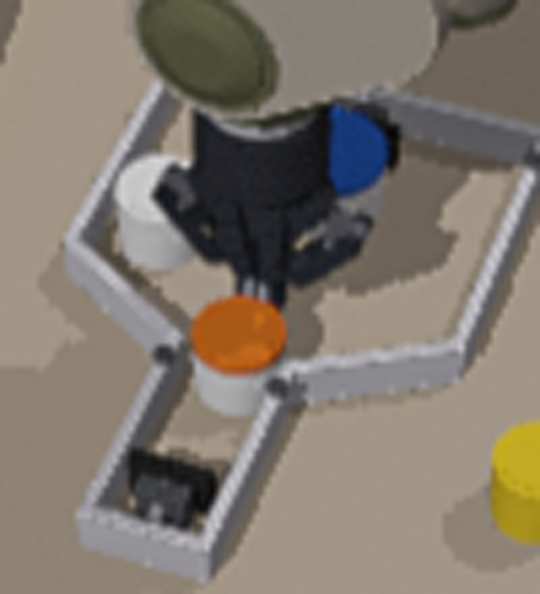

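Call:
send_rows:
  series: [0.0,0,0,-0.003,0,0.0,0,0,-0.006,0,0.0,0,0,-0.009,0,0.0,0,0,-0.012,0,0.0,0,0,-0.016,0]

```text
time_s: 21.1
position: [562.0, -18.0, 16.5]
tool_rot: [1.321, 1.133, -1.321]
ft_force: [0.2, -1.7, 0.3]
finger_gap: -0.0
```

Call:
send_rows:
  series: [0.0,0,0,-0.004,0,0.0,0,0,-0.008,0,0.0,0,0,-0.012,0,0.0,0,0,-0.016,0]

```text
time_s: 21.5
position: [564.5, -2.0, 16.5]
tool_rot: [1.321, 1.133, -1.321]
ft_force: [0.1, 0.6, 0.2]
finger_gap: 0.001
```

Run:
```python
from h import *
from workcell import manip,vision
st()
for n,(x0,y0,x1,y1) in (("side",(225,145,325,255)),("top",(205,130,375,250))):
    f=vision.grab_frame(n)
    k=5.4 if n=="side" else 4.7; im=f["pixels"][y0:y1,x0:x1,::-1]; im=cv2.resize(im,None,fx=k,fy=k,interpolation=cv2.INTER_CUBIC)
    cv2.imwrite(f"pics/o_{n}.png",im)
st()
```

```text
t 21.5 guide xy [-10.65  -0.05] z 16.55 yaw -90.13 Fg 0.62 -0.04 Fz 0.22 gap 0.1 tilt [-1.e+00 -1.e-04  0.e+00]
t 21.6 guide xy [-10.49  -0.02] z 16.58 yaw -90.1 Fg -0.12 -0.02 Fz -0.04 gap 0.0 tilt [-1.e+00  0.e+00 -1.e-04]
```

View pics/o_side.png

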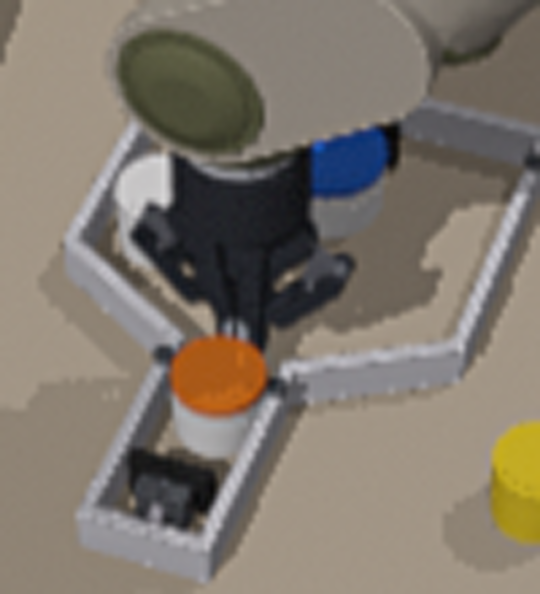

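View pics/o_top.png

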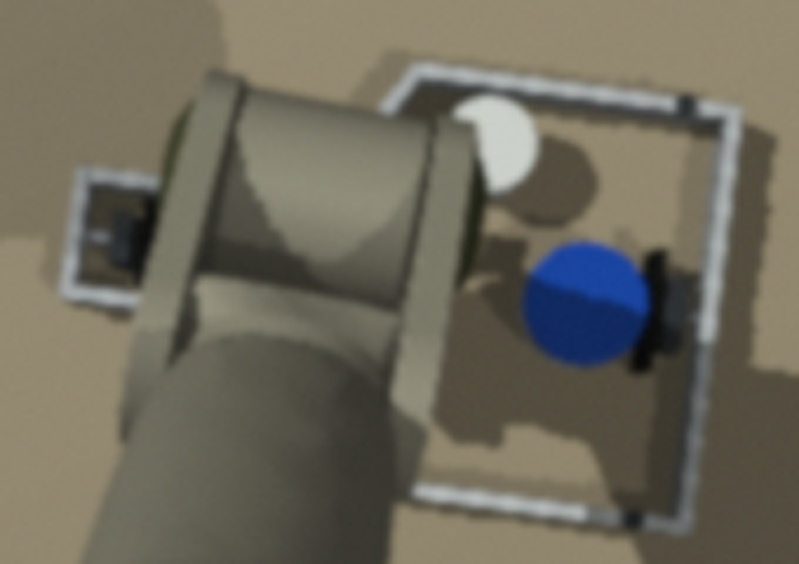

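Call:
send_rows:
  series: [0.0,0,0,-0.003,0,0.0,0,0,-0.007,0,0.0,0,0,-0.011,0,0.0,0,0,-0.015,0,0.0,0,0,-0.018,0,0.0,0,0,-0.021,0,0.0,0,0,-0.021,0]

```text
time_s: 22.3
position: [567.6, 18.8, 16.6]
tool_rot: [1.32, 1.133, -1.32]
ft_force: [0.8, -0.8, -0.3]
finger_gap: 0.002
```

Call:
send_rows:
  series: [0.0,0,0,-0.001,0,0.0,0,0,-0.002,0,0.0,0,0,-0.0025,0]

```text
time_s: 22.6
position: [568.0, 20.8, 16.6]
tool_rot: [1.321, 1.133, -1.321]
ft_force: [-0.1, -0.6, -0.1]
finger_gap: -0.001
```

Call:
send_rows:
  series: [0.0,0,0,-0.001,0,0.0,0,0,-0.002,0]

```text
time_s: 22.8
position: [568.3, 22.8, 16.6]
tool_rot: [1.321, 1.133, -1.321]
ft_force: [-0.4, -0.9, -0.5]
finger_gap: 0.003
```

```bash
python3 -c "
from h import *
st()"
```

```text
t 22.8 guide xy [14.48 -0.15] z 16.57 yaw -90.14 Fg -0.96 0.3 Fz -0.48 gap 0.2 tilt [-1.  0.  0.]
```

Call:
send_rows:
  series: [0.0,0,0,-0.001,0,0.0,0,0,-0.002,0]

```text
time_s: 23.0
position: [568.6, 24.8, 16.6]
tool_rot: [1.321, 1.133, -1.321]
ft_force: [-0.1, 0.5, 0.8]
finger_gap: 0.003
```

Call:
send_rows:
  series: [0.0,0,0,-0.001,0,0.0,0,0,-0.0015,0]

```text
time_s: 23.2
position: [568.8, 26.3, 16.6]
tool_rot: [1.321, 1.133, -1.321]
ft_force: [-0.5, 0.2, -0.3]
finger_gap: -0.003
```

Call:
send_rows:
  series: [0.0,0,0,-0.001,0,0.0,0,0,-0.002,0]

```text
time_s: 23.4
position: [569.1, 28.3, 16.6]
tool_rot: [1.321, 1.133, -1.321]
ft_force: [0.1, -0.7, -0.4]
finger_gap: -0.0
```

Call:
send_rows:
  series: [0.0,0,0,-0.001,0,0.0,0,0,-0.002,0]

```text
time_s: 23.6
position: [569.5, 30.2, 16.6]
tool_rot: [1.321, 1.133, -1.321]
ft_force: [-0.5, -1.7, -0.2]
finger_gap: -0.003
```

Call:
send_rows:
  series: [0.0,0,0,-0.0005,0,0.0,0,0,-0.001,0]

```text
time_s: 23.8
position: [569.6, 30.9, 16.6]
tool_rot: [1.32, 1.133, -1.321]
ft_force: [-0.3, -3.4, 0.7]
finger_gap: -0.001
```

Call:
send_rows:
  series: [0.0,0,0,-0.0005,0,0.0,0,0,-0.001,0]

```text
time_s: 24.0
position: [569.8, 31.7, 16.7]
tool_rot: [1.32, 1.132, -1.321]
ft_force: [-1.3, -5.5, 1.5]
finger_gap: 0.001
```

Contact with the bay pad. I'll press further in small steps, aiming for about 8.5 N.

Call:
send_rows:
  series: [0.0,0,0,-0.0005,0,0.0,0,0,-0.001,0,0.0,0,0,-0.001,0]

```text
time_s: 24.3
position: [570.0, 32.4, 16.7]
tool_rot: [1.32, 1.132, -1.321]
ft_force: [-1.0, -8.2, 1.0]
finger_gap: 0.0
```

Call:
send_rows:
  series: [0.0,0,0,0,0,0.0,0,0,0,0]

```text
time_s: 24.5
position: [570.0, 32.4, 16.7]
tool_rot: [1.32, 1.132, -1.321]
ft_force: [-1.2, -6.7, 1.4]
finger_gap: 0.002
```

Call:
send_rows:
  series: [0.0,0,0,-0.0003,0,0.0,0,0,-0.0003,0,0.0,0,0,-0.0003,0]

```text
time_s: 24.8
position: [570.0, 32.5, 16.7]
tool_rot: [1.32, 1.132, -1.321]
ft_force: [-1.4, -7.7, 1.7]
finger_gap: 0.001
```

Run:
```python
from h import *
from workcell import manip,vision
st()
for n,(x0,y0,x1,y1) in (("side",(225,165,325,265)),):
    f=vision.grab_frame(n)
    k=5.4; im=f["pixels"][y0:y1,x0:x1,::-1]; im=cv2.resize(im,None,fx=k,fy=k,interpolation=cv2.INTER_CUBIC)
    cv2.imwrite(f"pics/p_{n}.png",im)
st()
```

```text
t 24.8 guide xy [24.36 -0.39] z 16.74 yaw -90.13 Fg -7.86 0.2 Fz 1.71 gap 0.1 tilt [-1.0e+00  4.0e-04  1.4e-03]
t 24.85 guide xy [24.35 -0.38] z 16.71 yaw -90.14 Fg -7.87 0.03 Fz 2.29 gap -0.2 tilt [-1.0e+00  3.0e-04  1.4e-03]
```

View pics/p_side.png

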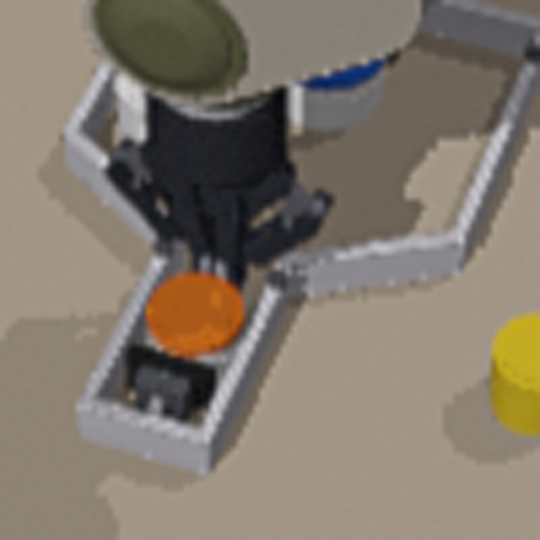

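Call:
send_rows:
  series: [0.0,0,0,0,0,0.0,0,0,0,0]

```text
time_s: 25.05
position: [570.0, 32.5, 16.7]
tool_rot: [1.32, 1.132, -1.321]
ft_force: [-1.5, -8.6, 2.3]
finger_gap: 0.001
```

Call:
send_rows:
  series: [0.0,0,0,0,0,0.0,0,0,0,0]

```text
time_s: 25.25
position: [570.0, 32.5, 16.7]
tool_rot: [1.32, 1.132, -1.321]
ft_force: [-1.1, -7.4, 0.8]
finger_gap: 0.001
```

Call:
send_rows:
  series: [0.0,0,0,0,0,0.0,0,0,0,0]

```text
time_s: 25.45
position: [570.0, 32.5, 16.7]
tool_rot: [1.32, 1.132, -1.321]
ft_force: [-0.7, -7.7, 0.9]
finger_gap: 0.004
```

Call:
send_rows:
  series: [0.0,0,0,-0.0002,0,0.0,0,0,-0.0002,0,0.0,0,0,-0.0002,0,0.0,0,0,-0.0002,0,0.0,0,0,-0.0002,0,0.0,0,0,-0.0002,0,0.0,0,0,-0.0002,0]

```text
time_s: 26.15
position: [570.1, 32.6, 16.8]
tool_rot: [1.32, 1.132, -1.321]
ft_force: [-1.5, -8.7, 2.4]
finger_gap: -0.001
```

Call:
send_rows:
  series: [0.0,0,0,0.0007,0,0.0,0,0,0.0014,0,0.0,0,0,0.0021,0,0.0,0,0,0.003,0,0.0,0,0,0.004,0,0.0,0,0,0.006,0,0.0,0,0,0.012,0,0.0,0,0,0.02,0,0.0,0,0,0.03,0,0.0,0,0,0.03,0]

```text
time_s: 27.15
position: [565.3, 2.6, 16.6]
tool_rot: [1.322, 1.132, -1.322]
ft_force: [0.5, 0.6, 0.7]
finger_gap: -0.002
```

Call:
send_rows:
  series: [0.0,-0.03,0,0,0,0.0,-0.07,0,0,0,0.0,-0.11,0,0,0,0.0,-0.15,0,0,0,0.0,-0.2,0,0,0]

```text
time_s: 27.65
position: [564.6, 4.1, 217.4]
tool_rot: [1.32, 1.135, -1.323]
ft_force: [0.3, -0.4, 0.2]
finger_gap: -0.003
```

```bash
python3 -c "
from h import *
st();plan(-300,330,230,-90)"
```

```text
t 27.65 guide xy [-4.57  0.76] z 217.37 yaw -90.15 Fg -0.4 -0.38 Fz 0.15 gap -0.2 tilt [-1.0e+00 -2.5e-03 -3.0e-04]
world [ 194.8 -238.7  230. ] tool shift m [-0.0119 -0.3285  0.2963] turn -0.15
```

Call:
send_rows:
  series: [0.0,-0.02,-0.137,0.328,0,0.0,-0.02,-0.137,0.328,0,0.0,-0.02,-0.137,0.328,0,0.0,-0.02,-0.137,0.328,0,0.0,-0.02,-0.137,0.328,0,0.0,-0.02,-0.137,0.328,0,0.0,-0.02,-0.137,0.328,0,0.0,-0.02,-0.137,0.328,0,0.0,-0.02,-0.137,0.328,0,0.0,-0.02,-0.137,0.328,0]

```text
time_s: 28.65
position: [380.4, -298.5, 236.5]
tool_rot: [1.321, 1.134, -1.32]
ft_force: [-0.3, -0.6, 0.1]
finger_gap: -0.001
```

Run:
```python
from h import *
from workcell import manip,vision
st()
for n,(x0,y0,x1,y1) in (("side",(225,145,345,255)),("top",(205,130,375,250))):
    f=vision.grab_frame(n); cv2.imwrite(f"pics/qf_{n}.png",f["pixels"][:,:,::-1])
    k=5 if n=="side" else 4.7; im=f["pixels"][y0:y1,x0:x1,::-1]; im=cv2.resize(im,None,fx=k,fy=k,interpolation=cv2.INTER_CUBIC)
    cv2.imwrite(f"pics/q_{n}.png",im)
    for nm,lo,hi in(("blue",(105,120,60),(130,255,255)),("orange",(3,150,60),(15,255,255))):
        cc,stt=blob(f["pixels"],lo,hi,(205,135,375,260)); print(n,nm,tog(back(f,cc,45),[569.2,5.7,1.421] if n=="top" else [565.6,14.2,1.42]).round(1))
```

```text
t 28.65 guide xy [-331.37  137.49] z 236.47 yaw -90.11 Fg -0.61 0.19 Fz 0.05 gap -0.1 tilt [-1.e+00 -0.e+00 -6.e-04]
side blue [-159.6    1.3]
side orange [60.4  0.7]
top blue [-158.1    3.8]
top orange [62.3  1.8]
```

View pics/q_side.png

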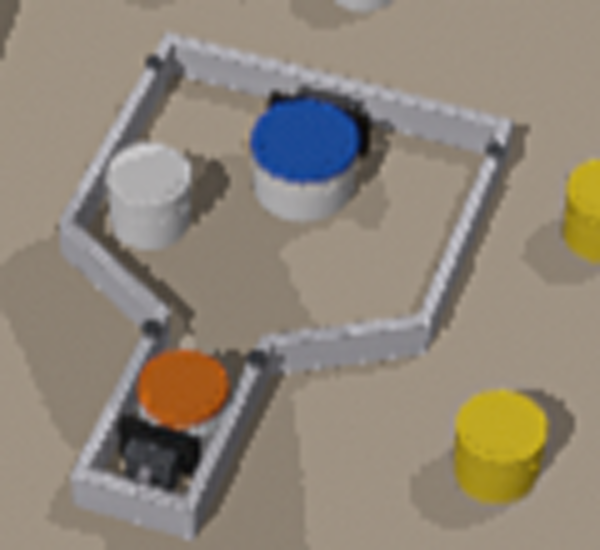

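View pics/q_top.png

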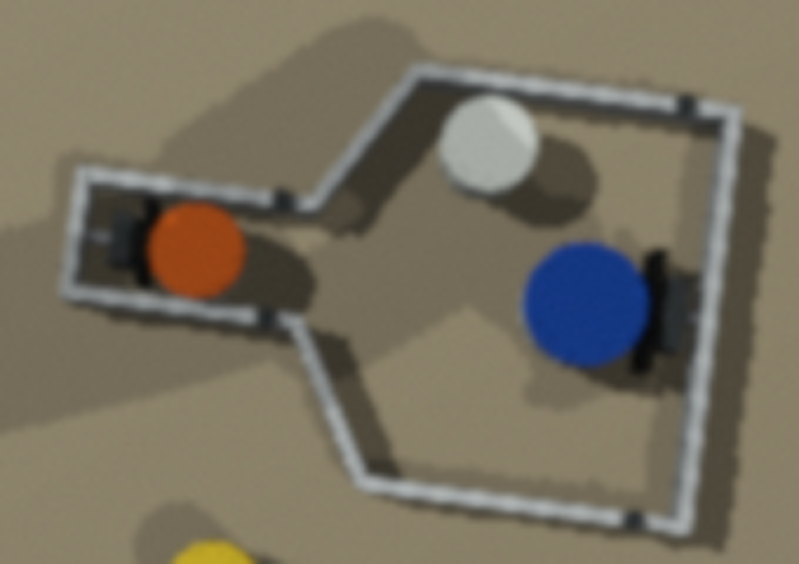

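View pics/qf_top.png

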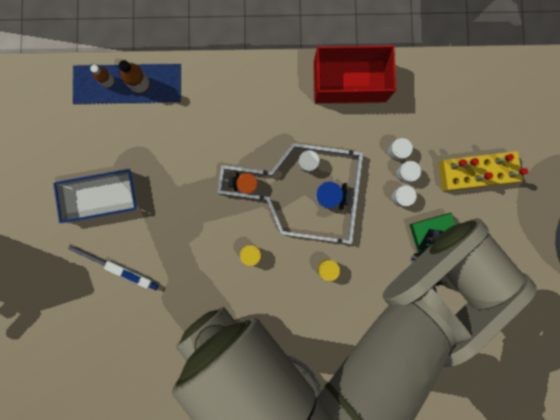

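The overhead and side views show the jar against the rear pad and the orange pot against the bay pad. The spare pot and everything else are where they started, and the arm is clear at z = 236 mm. Handing in.

```bash
python3 -c "
from workcell import manip
print(manip.sense()['ft_force']); print(manip.hand_in())"
```

```text
[-0.35479929 -0.57216945 -0.63856873]
the job is handed in; nothing more can be done
None
```

I pushed the blue-lidded jar back against the rear pad and left it parked there. The orange-lidded pot then went through the neck into the bay and was pressed against the bay pad. I handed the job in at about 29 s.

- **Jar:** I pushed it straight back with two nearly closed fingers. I settled at about 9 N applied, which is roughly 7–8 N on the pad once the sliding friction of about 2 N is taken off. The highest single reading was 10.7 N. I then backed off slowly.
- **Urgent pot:** I gripped it lightly, slid it along the bench to the neck mouth, and pushed it in with closed fingers. I held it against the bay pad at about 8 to 8.8 N for more than a second, then backed off.
- **Last checks:**
  - The final pictures show the jar at guide x of about -159 mm and the orange pot at about 61 mm, both at their pads.
  - The spare pot and the other bench items look unmoved.
  - The arm was well clear, with no contact force.
- **Disagreements:** The two cameras differed by about 5–8 mm on where the guide is. I used a value in between, and the side view with the fingers in the neck confirmed it. The force readings carry about 1 N of noise, so the pressing forces are averages over several readings.

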